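Roll a sealed can into the date-coder nest with the hand pusher

TASK

Take the hand pusher from its holder and with it roll the sealed can gently along the runway, through the red spring fingers and home against the coder's sprung stop, until both fingers have snapped shut behind it and hold it there. The can's wall is thin: press it only with the pusher, never hard enough to dent it, and keep it on its rails. Then stand the pusher back in its holder and leave the loose cans and lids alone.

Things in the scene. Friction and masses are not known exactly. Their poses are not given: they have to be found in the camera images.
- track: Can runway fixed to the table: welded steel rods, 465 mm long. Origin on the table under its middle; x = direction of travel, from the flared entry (x = -235 mm) to the coder; z up. Two level rolling rails at y = +-30 mm, tops 35 mm above the table. Side guide rods leave 100 mm clear between them and reach to 91 mm above the table.
- clamp_mid (a point): Point of the track at x = 170 mm, at the height of the can's axis (71.5 mm): middle of the range over which the blue coder nest can be clamped. The white cap of its spring plunger (on the centreline, between two fixed blue posts) really stands anywhere up to 18 mm before or after this point and is not reported: find it by feel. Print head at +y, 95 mm off centre, 98 mm high.
- finger_left (a joint): Left (+y) red spring finger of the nest, 0 = shut, about 0.2 rad = pushed aside; springs back. The two lean in over the can's path at the height of its axis, 75 mm clear between their tips. The can meets them with its centre 132 mm before the plunger's cap; they drag at up to about 5 N, and snap shut behind it once it has pressed the plunger in about 5 mm.
- finger_right (a joint): Right (-y) red spring finger, same values as the left. The plunger yields at 1.4 N plus 0.7 N per mm; with friction, the fingers snap shut at about 8 to 10 N of push; 9 mm in, at about 11 to 13 N, the fixed posts stop the can dead and the force climbs steeply. Let go, the plunger presses the can back some 4 mm or more onto the shut fingers. The nest is up to 112 mm high there.
- can_center (a point): Centre of the sealed golden can lying across the rails: 73 mm in diameter, 96 mm long, 0.3 to 0.5 kg. Site y = the can's axis (across the track); x and z turn as it rolls. Its thin wall dents if the pusher presses with more than 18 N. It rolls very freely: keep it well under 0.3 m/s. Touch it only with the pusher.
- pusher_grip (a point): Centre of the blue handle of the hand pusher (upright paddle, 0.12 kg, same both ways round): handle 24 (x) x 40 (y) x 56 mm high, 28 mm above and below this point; below it a white blade 12 (x) x 60 (y) x 66 mm high, lower edge 94 mm below this point. A flat x face of the blade pushes the can, lower edge some 10 mm above the rails; so the handle clears the can's top.
- holder: Steel holder fixed to the table in which the pusher stands. Origin on the table under its middle. Slot 18 mm (x) by 66 mm (y), with its floor 8 mm and its rim 40 mm above the table; standing in it, the pusher's x and y run along the holder's x and y and its handle centre is 102 mm above the table.
- open_can_a: Empty open can, golden, 73 mm in diameter, 96 mm high, standing on the table; origin under its middle. Leave alone.
- open_can_b: Another empty open can, the same size. Leave alone.
- lid_stack: Stack of can lids, 73 mm in diameter, 24 mm high; origin under its middle. Leave alone.
Not all that is in view belongs to the job. Leave any purple look-alike of the part that bears can_center alone.

How it is judged:
On the way, in this order (a step that is already met when the one before it is completed fails the run):
1. the pusher is out of its holder and brought up to the can (distance between pusher_grip and holder above 0.15 m and distance between pusher_grip and can_center below 0.14 m), for 0.1 s.
2. the can has been rolled through and both fingers have shut behind it (x of can_center in the frame of track above 0.108 m and value of joint each of finger_left, finger_right below 0.06 rad), for 0.3 s.
At the end, for the whole second after the job is handed in: The can lies at rest on the rails in the nest, downstream of both spring fingers, which are shut behind it (each within 0.06 rad of shut); the pusher stands released and at rest in its holder, seated to the bottom within 5 mm and upright (all of step 2 and z of can_center in the frame of track below 0.078 m and linear speed of each of can, pusher below 0.02 m/s and z of pusher_grip in the frame of holder below 0.107 m and horizontal distance between pusher_grip and holder below 0.012 m and angle between pusher_grip's own z axis and vertical below 0.2 rad); the robot touches nothing.
It fails at once if the pusher presses the can with more than 18 N (dent) (contact force between pusher and can above 18 N).
It fails at once if the gripper or arm touches the can (contact force between any of the fingers, the arm and can above 0.3 N).
It fails at once if the can is flung along (faster than 0.3 m/s) (linear speed of can above 0.3 m/s).
It fails at once if the can leaves its rails (raised more than 10 mm) (z of can_center in the frame of track above 0.0815 m).
It fails at once if a loose can or the lids are moved more than 20 mm (distance of any of open_can_a, open_can_b, lid_stack from where it was at the start of the episode above 0.02 m).
It also fails if it takes over 72 s, if anything falls off the work surface, if the arm or the gripper's body presses on something with over 40 N, if the wrist force passes 120 N, or if a joint passes its speed limit or range.

ROBOT

A 6-joint arm with a two-finger parallel gripper is mounted at the origin on the work surface. World frame = base frame: x ahead of the robot, y to its left, z up, the work surface at z = 0. Lengths are in m, angles in rad, forces in N, time in s.
With the tool pointing down it reaches from about 0.35 to 0.775 m from the base axis. Payload 7.3 kg.
Tool frame: the origin (TCP) lies between the finger pads; the fingertips stand 17 mm ahead of it and the grasp point (between the pads) lies 2 mm behind it; z points along the fingers, y is the direction in which the jaws open and shut (so a half turn about z gives the same grasp; the last joint's range is limited). The gripper opens to 92 mm and grips with 3 to 60 N. Pads are 19 mm wide; open, the fingers measure 130 mm over their backs; the gripper's body (75 mm by 190 mm) begins 47 mm behind the grasp point.
Start: joints at [1.198, 0.342, 1.524, -0, 1.275, -0.146], TCP at [0.118, 0.512, 0.244] pointing down, gripper open.
Joint ranges: [-2.53, 2.53], [-0.77, 2.02], [0.04, 2.7], [-1, 4.14], [0.28, 2.66], [-3.11, 3.11]. Speed limits (rad/s): [2.57, 2.57, 3.14, 3.14, 3.14, 3.14].

INTERFACE

Orientations are given as [roll, pitch, yaw] about the fixed x, y, z axes, in that order (R = Rz(yaw) Ry(pitch) Rx(roll)).
In Python, from cell import sensors, vision, hand_in gives the robot as it stands.
- The arm moves only by the tool step_arm, never from a script. Its argument "series" is a list of rows, each a list of 5 numbers: the opening, from 0 (shut) to 1 (fully open), then the shift along the world's x, y, z each as a share of 25 mm, from -1 to 1, then the turn about the world's z as a share of 0.08 rad, from -1 to 1. A call has 1 to 12 rows; each row shifts and turns the commanded pose from where the row before left it; what a row does not reach is not made up. A row lasts 1/10 s, in which the tool goes at most 50 mm and 8.59 degrees, less where a joint would pass 70% of its speed; a pose out of reach is approached as far as the arm can. A call with a number of a shift or a turn outside -1 to 1 is refused whole. A call with a gripper value outside its range is refused whole. The fingers move at their own pace and stop on an object; "squeeze" is the grip in N (left out, the last holds). Time passes only in rows, so rows that do not move let the fingers close. It gives the time, the measured TCP pose, the force and the opening at its end, in the units of the state.
- sensors.observe(): the state, without advancing time (a new reading comes with each control period).
- vision.read_camera(name): name is "scene" or "top" or "wrist"; returns a dict with "pixels" (400x640x3 uint8, blue, green, red), "range_z" (400x640 float32, m along the optical axis (not along the pixel's ray), 0 where there is no reading), "camera_matrix" (3x3 intrinsics, pixels), "pose" (4x4, takes a point from camera to world coordinates). Camera axes: x right, y down, z forward; pixel columns grow to the right and rows downward; lengths in m; the calibration is good to about 2 mm. A picture is of the moment at which its call begins.
- hand_in(): hands the job in, once; it reports no verdict.
The state is a dict: "time": time; "qpos": joint angles; "qvel": joint speeds; "joint_efforts": joint torques, N m; "tool_pos": TCP position; "tool_rot": TCP orientation; "contact_force": force on the tool from outside, world axes, zero at the start; "torque": the same for the moment, N m; "opening": finger opening in m.
Only numpy, scipy, OpenCV 4.12 (cv2) and the standard library are available. Lean on these libraries where they do the work, as an engineer would, in place of code of your own. Each camera call takes 0.05 s, during which the arm holds its last target.

## Working session

There is one attempt and no reset: what is moved stays moved. The work goes in short steps, Python scripts to look and compute and a tool call to move; the robot and the scene stay as the last step left them, time stands still between calls to the robot, and variables do not carry over. Pictures are saved under pics/ and viewed, and the job is handed in when it is done.

Besides the shell and the picture viewer there is one more tool, called after "Call:" in YAML: its name, and indented under it one key for each argument. step_arm: Moves the arm, as the interface text tells. Its arguments: {"type":"object","properties":{"series":{"type":"array","items":{"type":"array","items":{"type":"number","minimum":-1,"maximum":1}}},"squeeze":{"type":"number"}},"required":["series"]}

```bash
ls; mkdir -p pics; python3 - <<'E'
from cell import sensors, vision
import cv2,numpy as np
print(sensors.observe())
for n in ["scene","top"]:
    d=vision.read_camera(n); cv2.imwrite(f"pics/{n}0.png",d["pixels"]); np.savez(f"{n}0.npz",**d)
    print(n,d["camera_matrix"],d["pose"])
E
```

```text
pics
{'time': 0.0, 'qpos': array([ 1.19797522e+00,  3.42731263e-01,  1.52501762e+00,  9.25359752e-06,
        1.27541396e+00, -1.46016359e-01]), 'qvel': array([ 5.10483820e-04, -5.17775524e-04,  1.29387274e-05, -1.88182079e-04,
       -4.27092837e-04,  7.36301047e-04]), 'joint_efforts': array([-2.66497394e-03, -4.31242275e+01, -2.44206047e+01,  7.15786382e-02,
        5.60402346e-02, -8.17010391e-05]), 'tool_pos': array([0.11789626, 0.51119516, 0.24304031]), 'tool_rot': array([-3.14004046e+00, -2.37213920e-04,  2.91478502e+00]), 'contact_force': array([-0.72994862, -0.01142724, -0.21120758]), 'torque': array([0.01509431, 0.01311939, 0.02606663]), 'opening': 0.09189810514215578}
scene [[437.39026192   0.         321.58592273]
 [  0.         437.39026192 199.88862945]
 [  0.           0.           1.        ]] [[ 0.71674056  0.52726487 -0.45637125  1.05905451]
 [ 0.69708835 -0.52416104  0.48920653 -0.46759494]
 [ 0.01872939 -0.66876525 -0.74323768  0.86874324]
 [ 0.          0.          0.          1.        ]]
top [[390.27752462   0.         318.98348279]
 [  0.         390.27752462 190.36908147]
 [  0.           0.           1.        ]] [[-0.02571081 -0.980615    0.19425027  0.40113634]
 [-0.99954582  0.02827318  0.01042971  0.02921429]
 [-0.0157196  -0.19389389 -0.98089656  0.96397436]
 [ 0.          0.          0.          1.        ]]
```

View pics/scene0.png

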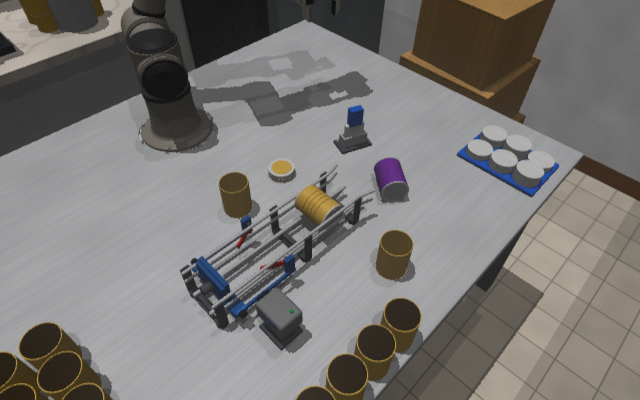

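View pics/top0.png

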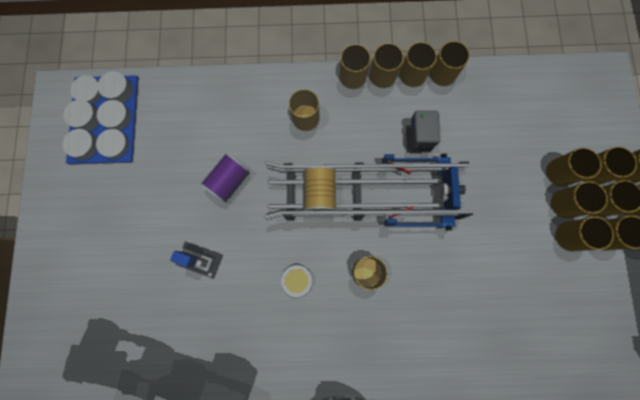

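```bash
cat > h.py <<'E'
import numpy as np,cv2
def cloud(d):
    K=d["camera_matrix"];P=d["pose"];z=d["range_z"].astype(float)
    v,u=np.mgrid[0:z.shape[0],0:z.shape[1]]
    p=np.stack([(u-K[0,2])/K[0,0]*z,(v-K[1,2])/K[1,1]*z,z],-1)
    w=p@P[:3,:3].T+P[:3,3]; w[z==0]=np.nan
    return w
def hsv(d): return cv2.cvtColor(d["pixels"],cv2.COLOR_BGR2HSV)
def proj(d,p):
    P=d["pose"];c=P[:3,:3].T@(np.array(p)-P[:3,3]);q=d["camera_matrix"]@c;return q[:2]/q[2]
E
python3 - <<'E'
import cv2,numpy as np
from h import *
t=dict(np.load("top0.npz"));s=dict(np.load("scene0.npz"))
a=cv2.resize(t["pixels"][140:290,160:480],None,fx=2.5,fy=2.5,interpolation=cv2.INTER_CUBIC);cv2.imwrite("pics/topc.png",a)
a=cv2.resize(s["pixels"][90:330,170:410],None,fx=2.5,fy=2.5,interpolation=cv2.INTER_CUBIC);cv2.imwrite("pics/scc.png",a)
for n,d in (("top",t),("scene",s)):
    w=cloud(d);h=hsv(d)
    def rep(name,m):
        k,l,st,c=cv2.connectedComponentsWithStats(m.astype(np.uint8))
        for i in range(1,k):
            if st[i,4]>25:
                q=w[(l==i)&np.isfinite(w[...,2])]
                print(n,name,c[i].round(),st[i,4],"min",q.min(0).round(3),"max",q.max(0).round(3),"med",np.median(q,0).round(3))
    H,S,V=h[...,0],h[...,1],h[...,2]
    ins=(w[...,0]>.2)&(w[...,0]<.95)&(abs(w[...,1])<.6)&(w[...,2]>.004)
    rep("blue",ins&(H>100)&(H<125)&(S>150)&(V>50))
    rep("gold",ins&(H>12)&(H<30)&(S>100)&(V>60))
    rep("purple",ins&(H>130)&(H<155)&(S>100))
    rep("red",ins&((H<6)|(H>174))&(S>140))
E
```

```text
top blue [127. 126.] 592 min [0.68  0.516 0.005] max [0.916 0.6   0.018] med [0.766 0.526 0.011]
top blue [434. 159.] 104 min [ 0.641 -0.276  0.049] max [ 0.654 -0.161  0.059] med [ 0.65  -0.252  0.054]
top blue [455. 187.] 277 min [ 0.525 -0.274  0.099] max [ 0.615 -0.255  0.115] med [ 0.567 -0.263  0.11 ]
top blue [432. 221.] 204 min [ 0.49  -0.275  0.05 ] max [ 0.512 -0.111  0.098] med [ 0.498 -0.249  0.054]
top blue [181. 258.] 179 min [0.414 0.318 0.122] max [0.442 0.354 0.134] med [0.429 0.335 0.129]
top gold [433.  64.] 230 min [ 0.863 -0.32   0.036] max [ 0.917 -0.18   0.099] med [ 0.873 -0.26   0.094]
top gold [388.  66.] 132 min [ 0.863 -0.183  0.027] max [ 0.913 -0.103  0.098] med [ 0.873 -0.136  0.093]
top gold [357.  73.] 225 min [ 0.862 -0.09   0.01 ] max [ 0.894 -0.023  0.098] med [ 0.868 -0.067  0.082]
top gold [390.  80.] 36 min [ 0.863 -0.16   0.009] max [ 0.873 -0.138  0.07 ] med [ 0.866 -0.149  0.036]
top gold [306. 112.] 83 min [0.75  0.038 0.004] max [0.82  0.105 0.098] med [0.764 0.058 0.091]
top gold [578. 169.] 114 min [ 0.585 -0.598  0.088] max [ 0.646 -0.53
[... 1622 characters left out ...]
1 0.031 0.004] max [0.823 0.107 0.098] med [0.789 0.061 0.057]
scene gold [373. 359.] 1728 min [ 0.865 -0.312  0.004] max [ 0.937 -0.026  0.099] med [ 0.921 -0.162  0.082]
scene gold [ 69. 368.] 1327 min [ 0.447 -0.6    0.004] max [ 0.639 -0.533  0.097] med [ 0.551 -0.548  0.085]
scene gold [ 26. 335.] 30 min [ 0.426 -0.599  0.093] max [ 0.446 -0.56   0.097] med [ 0.43  -0.585  0.094]
scene purple [389. 172.] 609 min [0.572 0.213 0.035] max [0.674 0.312 0.076] med [0.619 0.259 0.068]
scene red [241. 240.] 35 min [ 0.521 -0.176  0.068] max [ 0.535 -0.145  0.081] med [ 0.53  -0.162  0.076]
scene red [278. 264.] 39 min [ 0.626 -0.157  0.064] max [ 0.638 -0.133  0.079] med [ 0.634 -0.143  0.073]
```

View pics/topc.png

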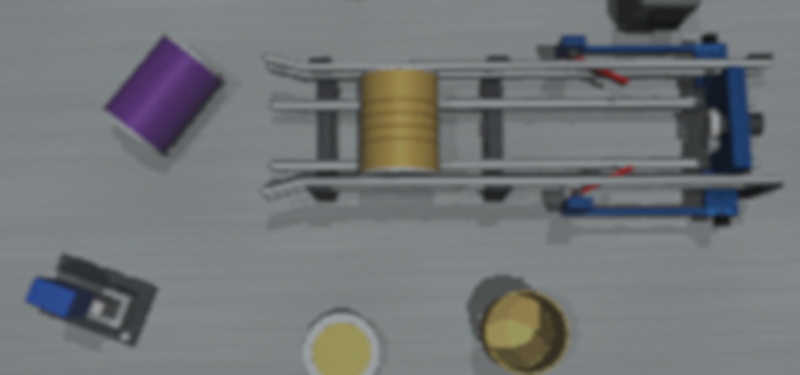

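View pics/scc.png

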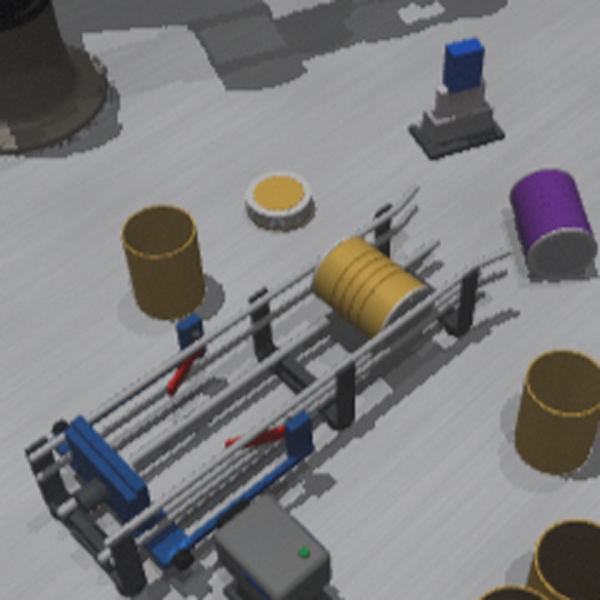

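```bash
python3 - <<'E'
import cv2,numpy as np
from h import *
t=dict(np.load("top0.npz"));s=dict(np.load("scene0.npz"))
for n,d in (("top",t),("scene",s)):
    w=cloud(d)
    Z=w[...,2]
    # guide rods
    L=[]
    for lo,hi in ((.49,.54),(.62,.68)):
        m=(w[...,0]>lo)&(w[...,0]<hi)&(w[...,1]<.09)&(w[...,1]>-.28)&(Z>.083)&(Z<.096)
        q=w[m]; 
        f=np.polyfit(q[:,1],q[:,0],1)
        for _ in range(4):
            r=q[:,0]-np.polyval(f,q[:,1]); q=q[abs(r)<max(.005,2*np.median(abs(r)))]; f=np.polyfit(q[:,1],q[:,0],1)
        print(n,"rod",len(q),f,np.median(q[:,2]),"yrange",q[:,1].min(),q[:,1].max()); L.append(f)
    print("mid line", (L[0]+L[1])/2)
    for lo,hi in ((.53,.565),(.595,.63)):
        m=(w[...,0]>lo)&(w[...,0]<hi)&(w[...,1]<.15)&(w[...,1]>-.28)&(Z>.026)&(Z<.04)
        q=w[m]; f=np.polyfit(q[:,1],q[:,0],1)
        for _ in range(4):
            r=q[:,0]-np.polyval(f,q[:,1]); q=q[abs(r)<.006]; f=np.polyfit(q[:,1],q[:,0],1)
        print(n,"rail",len(q),f,np.median(q[:,2]),"yrange",np.percentile(q[:,1],[0,1,99,100]))
    # all track extents
    m=(w[...,0]>.48)&(w[...,0]<.68)&(w[...,1]<.2)&(w[...,1]>-.35)&(Z>.07)&(Z<.096)
    print("track y ext",np.percentile(w[m][:,1],[0,.5,99.5,100]))
    # handle top
    h=hsv(d);H,S,V=h[...,0],h[...,1],h[...,2]
    m=(abs(w[...,0]-.43)<.05)&(abs(w[...,1]-.335)<.05)&(Z>.1265)&(Z<.135)
    q=w[m]; r=cv2.minAreaRect((q[:,:2]*1000).astype(np.float32)); print(n,"handle top",len(q),r,np.median(q[:,2]))
    # holder
    m=(abs(w[...,0]-.43)<.09)&(abs(w[...,1]-.32)<.09)&(Z>.003)&(Z<.05)
    q=w[m]; print(n,"holder",len(q),cv2.minAreaRect((q[:,:2]*1000).astype(np.float32)),np.percentile(q[:,2],[5,50,95]))
    m=(abs(w[...,0]-.43)<.09)&(abs(w[...,1]-.32)<.09)&(Z>.035)&(Z<.045)
    q=w[m]; print(n,"rim",len(q),cv2.minAreaRect((q[:,:2]*1000).astype(np.float32)))
    m=(abs(w[...,0]-.43)<.09)&(abs(w[...,1]-.32)<.09)&(Z>.003)&(Z<.015)
    q=w[m]; print(n,"base",len(q),cv2.minAreaRect((q[:,:2]*1000).astype(np.float32)))
    # can
    m=(abs(w[...,0]-.58)<.06)&(abs(w[...,1]-.035)<.06)&(Z>.095)
    q=w[m]; 
    from scipy.optimize import least_squares
    f=least_squares(lambda p:np.hypot(q[:,1]-p[0]-p[2]*(q[:,0]-.58),q[:,2]-p[1])-.0365,[.035,.07,0],loss='soft_l1',f_scale=.002)
    print(n,"can",f.x, q[:,0].min(),q[:,0].max())
E
```

```text
top rod 571 [0.02145156 0.52279084] 0.0896470032167942 yrange -0.2796066631181245 0.08968368588443955
top rod 472 [0.02039881 0.63100923] 0.08966367228938388 yrange -0.278347185518669 0.08836688238719514
mid line [0.02092518 0.57690004]
top rail 578 [0.0232169  0.54689697] 0.033300596625403134 yrange [-0.25620341 -0.25343289  0.14700276  0.14945425]
top rail 558 [0.02162374 0.60669354] 0.03343039700383699 yrange [-0.25850979 -0.25518452  0.14595398  0.14898739]
track y ext [-0.30602957 -0.30247789  0.16095387  0.16699753]
top handle top 201 ((428.0167541503906, 337.9967041015625), (40.20179748535156, 23.630216598510742), 67.05504608154297) 0.12946734393166603
top holder 838 ((431.5381774902344, 321.54071044921875), (172.8636016845703, 169.4129180908203), 89.30423736572266) [0.00344161 0.00810226 0.04071644]
top rim 160 ((428.03729248046875, 336.71307373046875), (78.53730010986328, 29.88959503173828), 69.23311614990234)
top base 607 ((431.5381774902344, 321.54071044921875), (172.8636016845703, 169.4129180908203), 89.30423736572266)
top can [ 0.03853861  0.07081966 -0.01735942] 0.53032
[... 481 characters left out ...]
  0.12902618  0.13538432]
track y ext [-0.3098215  -0.30694801  0.15655035  0.16560092]
scene handle top 82 ((429.1927795410156, 335.4371643066406), (40.02042007446289, 26.330354690551758), 75.23063659667969) 0.12920147388707615
scene holder 620 ((433.3081359863281, 323.626220703125), (186.7208251953125, 166.85980224609375), 6.1230316162109375) [0.00343322 0.01414336 0.04392904]
scene rim 135 ((432.62603759765625, 333.28485107421875), (80.47200775146484, 31.861305236816406), 62.50075912475586)
scene base 316 ((433.3081359863281, 323.626220703125), (186.7208251953125, 166.85980224609375), 6.1230316162109375)
scene can [ 0.03668968  0.07082645 -0.02532878] 0.5305843254331434 0.6294836235063568
```

Candidates: the golden can on rails is at top (319,187). Not to be confused with it: the purple look-alike (225,177) and the open cans (305,110) and (369,272). The pusher handle is the blue block at (181,258), standing in its holder at (203,260); the other blue things are nest parts at (455,187) and the tray at (100,120). The crops confirm it: golden ribbed can lying across the rails, blue handle over a white blade.

Call:
step_arm:
  series:
    - [1,0.52,-0.29,0,-0.9]
    - [1,0.52,-0.29,0,-0.9]
    - [1,0.52,-0.29,0,-0.9]
    - [1,0.52,-0.29,0,-0.9]
    - [1,0.52,-0.29,0,-0.9]
    - [1,0.52,-0.29,0,-0.9]
    - [1,0.52,-0.29,0,-0.9]
    - [1,0.52,-0.29,0,-0.9]
    - [1,0.52,-0.29,0,-0.9]
    - [1,0.52,-0.29,0,-0.9]
    - [1,0.52,-0.29,0,-0.9]
    - [1,0.52,-0.29,0,-0.9]

```text
time: 1.3
tool_pos: [0.2744, 0.4241, 0.2434]
tool_rot: [-3.141, 0.0, 2.048]
contact_force: [-0.4, -0.8, 0.2]
opening: 0.0919
```

Call:
step_arm:
  series:
    - [1,0.52,-0.29,0,-0.9]
    - [1,0.52,-0.29,0,-0.9]
    - [1,0.52,-0.29,0,-0.9]
    - [1,0.52,-0.29,0,-0.9]
    - [1,0.52,-0.29,0,-0.9]
    - [1,0.52,-0.29,0,-0.9]
    - [1,0.52,-0.29,0,-0.9]
    - [1,0.52,-0.29,0,-0.9]
    - [1,0.52,-0.29,0,-0.9]
    - [1,0.52,-0.29,0,-0.9]
    - [1,0.52,-0.29,0,-0.9]
    - [1,0.52,-0.29,0,-0.9]

```text
time: 2.5
tool_pos: [0.4303, 0.3371, 0.2433]
tool_rot: [-3.141, 0.001, 1.184]
contact_force: [0.2, -0.4, -0.2]
opening: 0.0916
```

Call:
step_arm:
  series:
    - [1,0,0,0,0]
    - [1,0,0,0,0]

```text
time: 2.7
tool_pos: [0.4297, 0.3375, 0.2433]
tool_rot: [-3.141, 0.001, 1.188]
contact_force: [0.7, 0.0, 0.3]
opening: 0.0917
```

```bash
python3 - <<'E'
from cell import sensors, vision
import cv2,numpy as np
from h import *
d=vision.read_camera("wrist"); cv2.imwrite("pics/w1.png",d["pixels"])
w=cloud(d);Z=w[...,2]
q0=(abs(w[...,0]-.43)<.06)&(abs(w[...,1]-.335)<.06)
for n,lo,hi in (("top",.1265,.1335),("rim",.035,.045)):
    q=w[q0&(Z>lo)&(Z<hi)]; print(n,len(q),cv2.minAreaRect((q[:,:2]*1000).astype(np.float32)) if len(q)>5 else 0, np.median(q[:,2]))
o=sensors.observe();print(o['tool_pos'],o['tool_rot'],o['time'],o['qpos'])
E
```

```text
top 1186 ((428.9066162109375, 337.3670349121094), (40.26108932495117, 23.105571746826172), 67.32130432128906) 0.1294904929824866
rim 364 ((436.2966003417969, 356.9198913574219), (34.0418586730957, 29.353065490722656), 68.62706756591797) 0.03967691939717366
[0.42939915 0.33773754 0.24344026] [-3.14085286e+00  5.66830662e-04  1.18855705e+00] 2.75 [5.26037730e-01 3.81815818e-01 1.46481764e+00 2.43783466e-04
 1.29586117e+00 9.08210924e-01]
```

View pics/w1.png

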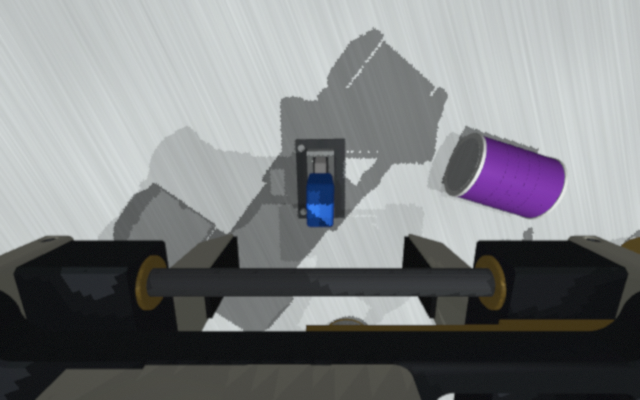

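The picture shows the blue handle at (320,198) midway between the jaws, and the purple look-alike at (515,175) well clear. The grasp line is within 1 mm and 1°.

Call:
step_arm:
  series:
    - [1,-0.02,-0.02,-0.63,-0.17]
    - [1,0,0,-0.63,0]
    - [1,0,0,-0.63,0]
    - [1,0,0,-0.63,0]
    - [1,0,0,-0.63,0]
    - [1,0,0,-0.63,0]
    - [1,0,0,-0.63,0]
    - [1,0,0,-0.63,0]
    - [1,0,0,-0.63,0]
    - [1,0,0,0,0]

```text
time: 3.75
tool_pos: [0.4276, 0.3369, 0.1002]
tool_rot: [-3.139, 0.003, 1.175]
contact_force: [-0.5, 0.6, 0.5]
opening: 0.0917
```

Call:
step_arm:
  series:
    - [0.2,0,0,0,0]
    - [0.2,0,0,0,0]
    - [0,0,0,0,0]
    - [0,0,0,0,0]
    - [0,0,0,0,0]
    - [0,0,0,0,0]
    - [0,0,0,0,0]
    - [0,0,0,0,0]
  squeeze: 60

```text
time: 4.55
tool_pos: [0.4296, 0.337, 0.102]
tool_rot: [3.141, 0.0, 1.173]
contact_force: [-0.2, -0.0, 0.3]
opening: 0.0323
```

Call:
step_arm:
  series:
    - [0,0,0,0,0]
    - [0,0,0,0,0]
    - [0,0,0,0,0]
    - [0,0,0,0,0]

```text
time: 4.95
tool_pos: [0.4295, 0.3371, 0.102]
tool_rot: [3.142, 0.0, 1.173]
contact_force: [-0.2, -0.9, 0.4]
opening: 0.0235
```

Call:
step_arm:
  series:
    - [0,0,0,0.4,0]
    - [0,0,0,0.8,0]
    - [0,0,0,0.9,0]
    - [0,0,0,0.9,0]
    - [0,0,0,0.9,0]
    - [0,0,0,0.9,0]
    - [0,0,0,0.8,0]

```text
time: 5.65
tool_pos: [0.4295, 0.3371, 0.2439]
tool_rot: [3.141, -0.001, 1.173]
contact_force: [0.4, -0.5, -0.9]
opening: 0.0237
```

Call:
step_arm:
  series:
    - [0,0.334,-0.527,0,-0.83]
    - [0,0.334,-0.527,0,-0.83]
    - [0,0.334,-0.527,0,-0.83]
    - [0,0.334,-0.527,0,-0.83]
    - [0,0.334,-0.527,0,-0.83]
    - [0,0.334,-0.527,0,-0.83]
    - [0,0.334,-0.527,0,-0.83]
    - [0,0.334,-0.527,0,-0.83]
    - [0,0.334,-0.527,0,-0.83]

```text
time: 6.55
tool_pos: [0.5048, 0.2179, 0.2426]
tool_rot: [3.141, -0.0, 0.573]
contact_force: [0.4, 0.4, -1.6]
opening: 0.0237
```

Call:
step_arm:
  series:
    - [0,0.334,-0.527,0,-0.83]
    - [0,0.334,-0.527,0,-0.83]
    - [0,0.334,-0.527,0,-0.83]
    - [0,0.334,-0.527,0,-0.83]
    - [0,0.334,-0.527,0,-0.83]
    - [0,0.334,-0.527,0,-0.83]
    - [0,0.334,-0.527,0,-0.83]
    - [0,0.334,-0.527,0,-0.83]
    - [0,0.334,-0.527,0,-0.83]
    - [0,0,0,0,0]
    - [0,0,0,0,0]

```text
time: 7.65
tool_pos: [0.5796, 0.1001, 0.2422]
tool_rot: [-3.141, 0.0, -0.021]
contact_force: [-0.1, 0.4, -1.3]
opening: 0.0238
```

```bash
python3 - <<'E'
from cell import sensors, vision
import cv2,numpy as np
from h import *
for n in ("wrist","top","scene"):
    d=vision.read_camera(n); np.savez(f"{n}2.npz",**d); cv2.imwrite(f"pics/{n}2.png",d["pixels"])
o=sensors.observe();print(o['tool_pos'],o['tool_rot'],o['time'],o['contact_force'],o['opening'])
d=dict(np.load("wrist2.npz"));w=cloud(d);Z=w[...,2]
for lo,hi in ((.50,.55),(.61,.66)):
    m=(w[...,0]>lo)&(w[...,0]<hi)&(w[...,1]<.09)&(w[...,1]>-.28)&(Z>.083)&(Z<.096)
    q=w[m]; print(len(q), np.polyfit(q[:,1],q[:,0],1) if len(q)>20 else 0, np.ptp(q[:,1]))
q=w[(abs(w[...,0]-.58)<.045)&(abs(w[...,1]-.035)<.06)&(Z>.09)&(Z<.115)]
print(len(q), q.min(0),q.max(0))
E
```

```text
[0.57939027 0.10062578 0.24222457] [-3.14146215e+00  1.32415525e-04 -2.03500334e-02] 7.8 [-0.27233705  0.01090522 -1.61845864] 0.023685718798150616
1483 [0.09530136 0.53013279] 0.3017115483214543
3515 [-0.01092219  0.63024588] 0.2898255416647482
5851 [0.53512398 0.00526074 0.09001368] [0.62495649 0.06992723 0.10972225]
```

View pics/wrist2.png

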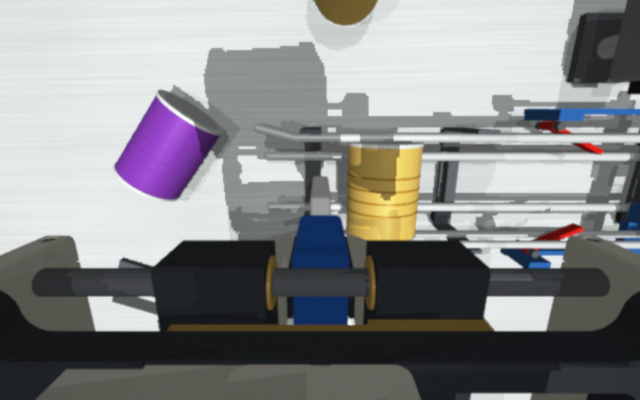

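View pics/scene2.png

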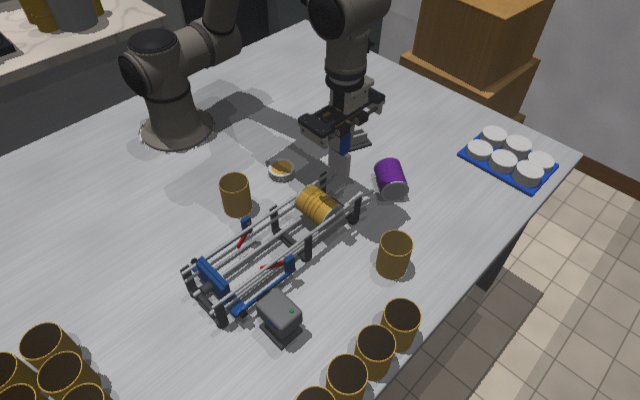

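```bash
python3 - <<'E'
import numpy as np,cv2
from h import *
d=dict(np.load("wrist2.npz"));w=cloud(d);h=hsv(d);sat=h[...,1]<60;Z=w[...,2]
def fit(c,lo,hi,y0,y1,name):
    m=(abs(w[...,0]-c-.0213*w[...,1])<.012)&(w[...,1]>y0)&(w[...,1]<y1)&(Z>lo)&(Z<hi)&sat
    q=w[m]; r=q[:,0]-.0213*q[:,1]; print(name,len(q),np.median(r),np.percentile(r,[5,95]), "near y .05-.1/-.15:",[np.median(r[(q[:,1]>a)&(q[:,1]<b)]).round(4) for a,b in((-.25,-.15),(-.15,-.02),(.08,.12))])
fit(.524,.083,.096,-.28,.1,"g-");fit(.632,.083,.096,-.28,.1,"g+")
fit(.548,.028,.040,-.28,.1,"r-");fit(.608,.028,.040,-.28,.1,"r+")
# blade face in scene/top? pusher edges
t=dict(np.load("top2.npz"));cv2.imwrite("pics/top2c.png",cv2.resize(t["pixels"][110:260,200:480],None,fx=2.8,fy=2.8))
E
```

```text
g- 1069 0.52403115061217 [0.51813031 0.52675473] near y .05-.1/-.15: [np.float64(0.525), np.float64(0.5236), np.float64(nan)]
g+ 3140 0.6311575182635041 [0.62721512 0.63577197] near y .05-.1/-.15: [np.float64(0.631), np.float64(0.6319), np.float64(0.6313)]
r- 1899 0.5478870819253013 [0.54337308 0.55151979] near y .05-.1/-.15: [np.float64(0.5476), np.float64(0.5484), np.float64(0.5487)]
r+ 2081 0.6075049557301003 [0.6028624  0.61157981] near y .05-.1/-.15: [np.float64(0.6065), np.float64(0.6076), np.float64(0.6078)]
  return _methods._mean(a, axis=axis, dtype=dtype,
  ret = ret.dtype.type(ret / rcount)
```

View pics/top2c.png

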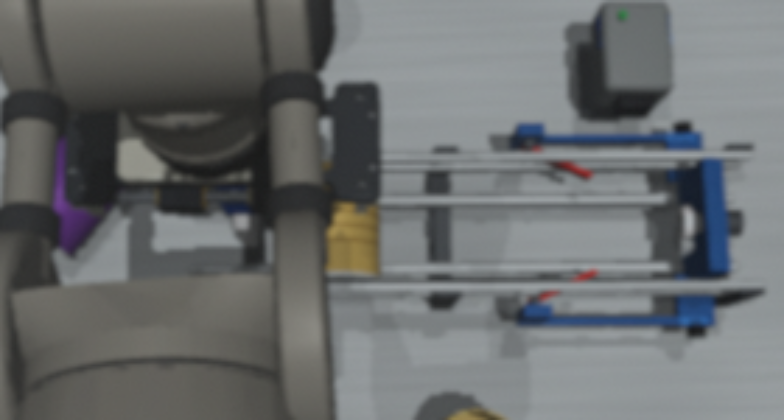

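The picture shows the blade above the entry behind the golden can (380,190), with the runway clear to the red fingers (565,140) and (555,235). Lowering behind the can.

Call:
step_arm:
  series:
    - [0,0.02,0,-0.6,0]
    - [0,0,0,-0.8,0]
    - [0,0,0,-0.8,0]
    - [0,0,0,-0.8,0]
    - [0,0,0,-0.7,0]
    - [0,0,0,-0.42,0]
    - [0,0,0,0,0]
    - [0,0,0,0,0]

```text
time: 8.6
tool_pos: [0.5806, 0.1002, 0.1396]
tool_rot: [-3.142, -0.001, -0.021]
contact_force: [-0.7, 0.4, -0.1]
opening: 0.024
```

```bash
python3 - <<'E'
from cell import sensors, vision
import cv2,numpy as np
from h import *
n="scene"
d=vision.read_camera(n); np.savez(f"{n}3.npz",**d); cv2.imwrite(f"pics/{n}3.png",cv2.resize(d["pixels"][100:330,180:420],None,fx=2.5,fy=2.5))
o=sensors.observe();print(o['tool_pos'],o['tool_rot'],o['time'],o['contact_force'],o['opening'])
E
```

```text
[0.58087558 0.10015576 0.14000888] [-3.14157582e+00 -1.67534613e-03 -2.15555289e-02] 8.65 [-0.12359374 -0.22112583 -1.03288773] 0.023625497449479806
```

View pics/scene3.png

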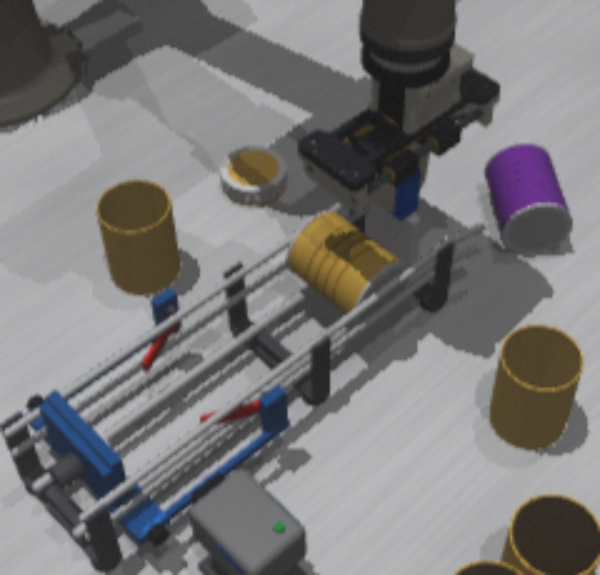

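Call:
step_arm:
  series:
    - [0,-0.002,-0.1,0,0]
    - [0,-0.003,-0.15,0,0]
    - [0,-0.003,-0.15,0,0]
    - [0,-0.003,-0.15,0,0]
    - [0,-0.003,-0.15,0,0]
    - [0,-0.003,-0.15,0,0]
    - [0,-0.003,-0.15,0,0]
    - [0,-0.003,-0.15,0,0]
    - [0,-0.004,-0.2,0,0]
    - [0,-0.004,-0.2,0,0]
    - [0,-0.004,-0.2,0,0]
    - [0,-0.004,-0.2,0,0]

```text
time: 9.85
tool_pos: [0.5794, 0.0507, 0.139]
tool_rot: [3.141, 0.0, -0.022]
contact_force: [0.0, 0.2, -1.5]
opening: 0.024
```

Call:
step_arm:
  series:
    - [0,-0.004,-0.2,0,0]
    - [0,-0.004,-0.2,0,0]
    - [0,-0.004,-0.2,0,0]
    - [0,-0.004,-0.2,0,0]
    - [0,-0.004,-0.2,0,0]
    - [0,-0.004,-0.2,0,0]
    - [0,-0.004,-0.2,0,0]
    - [0,-0.004,-0.2,0,0]
    - [0,-0.004,-0.2,0,0]
    - [0,-0.004,-0.2,0,0]
    - [0,-0.003,-0.15,0,0]
    - [0,-0.003,-0.15,0,0]

```text
time: 11.05
tool_pos: [0.5782, -0.0067, 0.139]
tool_rot: [3.142, 0.0, -0.022]
contact_force: [0.4, 0.2, -1.1]
opening: 0.0236
```

```bash
cat > look.py <<'E'
from cell import sensors, vision
import cv2,numpy as np,sys
from h import *
n="scene";k=sys.argv[1]
d=vision.read_camera(n); cv2.imwrite(f"pics/{n}{k}.png",cv2.resize(d["pixels"][100:330,180:420],None,fx=2.5,fy=2.5))
o=sensors.observe();print(o['tool_pos'],o['tool_rot'],o['time'],o['contact_force'],o['torque'],o['opening'])
w=cloud(d);h=hsv(d);H,S,V=h[...,0],h[...,1],h[...,2]
m=(abs(w[...,0]-.575)<.05)&(w[...,1]>-.27)&(w[...,1]<.1)&(H>12)&(H<30)&(S>90)&(w[...,2]>.085)&(w[...,2]<.115)
q=w[m]
from scipy.optimize import least_squares
f=least_squares(lambda p:np.hypot(q[:,1]-p[0]-p[1]*(q[:,0]-.575),q[:,2]-.0708)-.0365,[np.median(q[:,1]),-.02],loss='soft_l1',f_scale=.002)
print("can y",f.x,len(q))
E
python3 look.py 4
```

```text
[ 0.5782215  -0.00718531  0.13899838] [ 3.14118887e+00 -2.88969071e-05 -2.23685889e-02] 11.1 [ 0.55856312 -1.13545905 -0.98792014] [-0.1172174   0.16658182 -0.04120351] 0.02395268445197753
can y [-0.0488964  -0.02612274] 805
```

View pics/scene4.png

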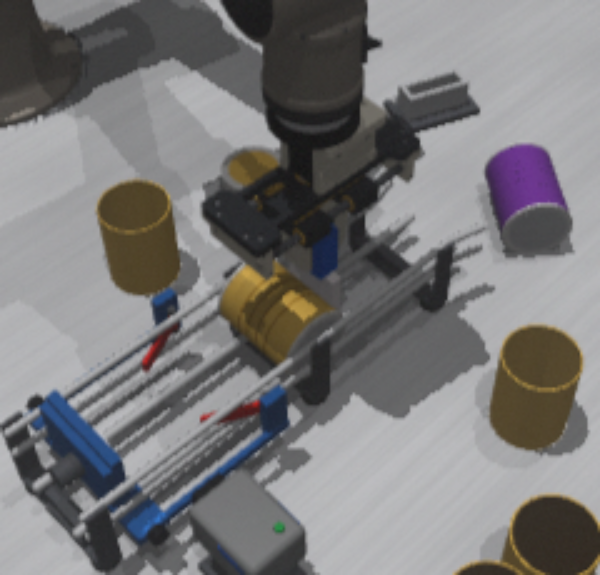

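Call:
step_arm:
  series:
    - [0,-0.003,-0.15,0,0]
    - [0,-0.004,-0.2,0,0]
    - [0,-0.004,-0.2,0,0]
    - [0,-0.004,-0.2,0,0]
    - [0,-0.004,-0.2,0,0]
    - [0,-0.004,-0.2,0,0]
    - [0,-0.003,-0.15,0,0]
    - [0,-0.002,-0.1,0,0]
    - [0,-0.002,-0.1,0,0]
    - [0,-0.002,-0.1,0,0]
    - [0,-0.002,-0.1,0,0]
    - [0,-0.002,-0.1,0,0]

```text
time: 12.3
tool_pos: [0.5773, -0.0514, 0.139]
tool_rot: [-3.142, 0.0, -0.022]
contact_force: [1.1, -0.5, -1.6]
opening: 0.0235
```

Call:
step_arm:
  series:
    - [0,-0.002,-0.1,0,0]
    - [0,-0.002,-0.1,0,0]
    - [0,-0.002,-0.1,0,0]
    - [0,-0.002,-0.1,0,0]
    - [0,-0.002,-0.1,0,0]
    - [0,-0.002,-0.1,0,0]

```text
time: 12.9
tool_pos: [0.577, -0.0665, 0.139]
tool_rot: [3.141, 0.0, -0.022]
contact_force: [-0.6, -0.0, -1.1]
opening: 0.0241
```

Call:
step_arm:
  series:
    - [0,-0.002,-0.1,0,0]
    - [0,-0.002,-0.1,0,0]
    - [0,-0.002,-0.1,0,0]
    - [0,-0.002,-0.1,0,0]
    - [0,-0.002,-0.1,0,0]
    - [0,-0.002,-0.1,0,0]

```text
time: 13.5
tool_pos: [0.5767, -0.081, 0.139]
tool_rot: [-3.141, 0.0, -0.022]
contact_force: [0.2, 4.6, -0.4]
opening: 0.0238
```

```bash
python3 look.py 5
```

```text
[ 0.57670972 -0.0815212   0.13903385] [-3.14140435e+00 -2.76941147e-05 -2.20893473e-02] 13.55 [ 0.05576223  2.3301961  -0.98802495] [ 0.50778778  0.13804119 -0.02125119] 0.023828420995557258
can y [-0.12247405 -0.02347299] 889
```

View pics/scene5.png

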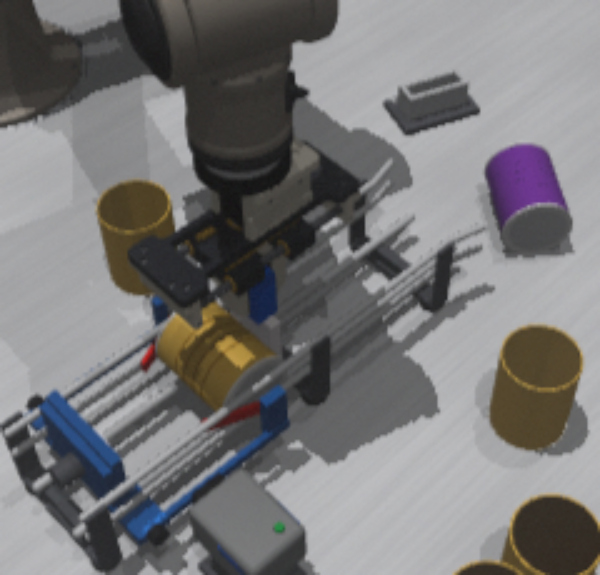

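Call:
step_arm:
  series:
    - [0,-0.002,-0.1,0,0]
    - [0,-0.002,-0.1,0,0]
    - [0,-0.002,-0.1,0,0]
    - [0,-0.002,-0.1,0,0]
    - [0,-0.002,-0.1,0,0]
    - [0,-0.002,-0.1,0,0]
    - [0,-0.002,-0.1,0,0]
    - [0,-0.002,-0.1,0,0]

```text
time: 14.35
tool_pos: [0.5763, -0.1016, 0.139]
tool_rot: [3.141, 0.0, -0.022]
contact_force: [1.0, 2.9, -0.6]
opening: 0.0239
```

Call:
step_arm:
  series:
    - [0,-0.002,-0.1,0,0]
    - [0,-0.002,-0.1,0,0]
    - [0,-0.002,-0.1,0,0]
    - [0,-0.002,-0.1,0,0]
    - [0,-0.002,-0.1,0,0]
    - [0,-0.002,-0.1,0,0]
    - [0,-0.002,-0.1,0,0]
    - [0,-0.002,-0.1,0,0]

```text
time: 15.15
tool_pos: [0.5759, -0.1215, 0.139]
tool_rot: [3.141, 0.0, -0.022]
contact_force: [0.2, 1.6, -0.9]
opening: 0.0237
```

Call:
step_arm:
  series:
    - [0,-0.002,-0.1,0,0]
    - [0,-0.002,-0.1,0,0]
    - [0,-0.002,-0.1,0,0]
    - [0,-0.002,-0.08,0,0]
    - [0,-0.002,-0.08,0,0]
    - [0,-0.002,-0.08,0,0]
    - [0,-0.002,-0.08,0,0]

```text
time: 15.85
tool_pos: [0.5755, -0.137, 0.139]
tool_rot: [3.142, 0.0, -0.022]
contact_force: [-0.2, 1.9, -0.5]
opening: 0.0235
```

```bash
python3 look.py 6
```

```text
[ 0.57555657 -0.13736143  0.13898471] [ 3.14111064e+00 -3.36650932e-05 -2.20993942e-02] 15.9 [-0.70759598  0.53922711  0.06288113] [ 0.08740086  0.19343891 -0.02918826] 0.024040825180111174
can y [-0.17853841 -0.0264477 ] 953
```

View pics/scene6.png

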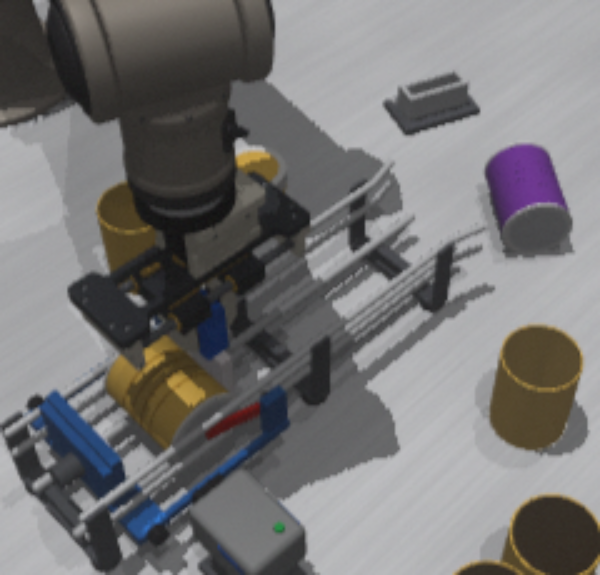

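Call:
step_arm:
  series:
    - [0,-0.001,-0.06,0,0]
    - [0,-0.001,-0.06,0,0]
    - [0,-0.001,-0.06,0,0]
    - [0,-0.001,-0.06,0,0]
    - [0,-0.001,-0.06,0,0]
    - [0,-0.001,-0.06,0,0]
    - [0,-0.001,-0.06,0,0]
    - [0,-0.001,-0.06,0,0]

```text
time: 16.7
tool_pos: [0.5753, -0.1489, 0.139]
tool_rot: [3.142, 0.0, -0.022]
contact_force: [0.4, 1.1, -0.4]
opening: 0.0236
```

Call:
step_arm:
  series:
    - [0,-0.001,-0.06,0,0]
    - [0,-0.001,-0.06,0,0]
    - [0,-0.001,-0.06,0,0]
    - [0,-0.001,-0.06,0,0]

```text
time: 17.1
tool_pos: [0.5752, -0.1549, 0.139]
tool_rot: [3.142, 0.0, -0.022]
contact_force: [0.3, 0.6, -0.3]
opening: 0.0234
```

Call:
step_arm:
  series:
    - [0,-0.001,-0.06,0,0]
    - [0,-0.001,-0.06,0,0]
    - [0,-0.001,-0.06,0,0]

```text
time: 17.4
tool_pos: [0.5752, -0.1594, 0.139]
tool_rot: [3.142, 0.0, -0.022]
contact_force: [0.3, 1.3, -0.5]
opening: 0.0236
```

```bash
python3 look.py 7
```

```text
[ 0.57517372 -0.15972743  0.13899659] [ 3.14126767e+00 -3.22528879e-05 -2.21423472e-02] 17.45 [ 0.14874154  1.17020711 -0.88652128] [0.18245978 0.14602987 0.03197264] 0.02365875064526838
can y [-0.201029   -0.02594688] 968
```

Call:
step_arm:
  series:
    - [0,-0.001,-0.04,0,0]
    - [0,-0.001,-0.04,0,0]
    - [0,-0.001,-0.04,0,0]

```text
time: 17.75
tool_pos: [0.5751, -0.1623, 0.139]
tool_rot: [3.142, 0.0, -0.022]
contact_force: [0.5, 1.5, -0.4]
opening: 0.0237
```

Call:
step_arm:
  series:
    - [0,-0.001,-0.04,0,0]
    - [0,-0.001,-0.04,0,0]
    - [0,-0.001,-0.04,0,0]

```text
time: 18.05
tool_pos: [0.575, -0.1654, 0.139]
tool_rot: [3.142, 0.0, -0.022]
contact_force: [-0.6, 0.9, 0.1]
opening: 0.0236
```

```bash
python3 look.py 8
```

```text
[ 0.57503865 -0.16557505  0.13902678] [ 3.14133527e+00 -5.14800768e-05 -2.20448437e-02] 18.1 [ 0.30692373  1.3373478  -0.37158656] [0.27853595 0.1857358  0.03006221] 0.023848636370049595
can y [-0.20705321 -0.02103207] 982
```

View pics/scene8.png

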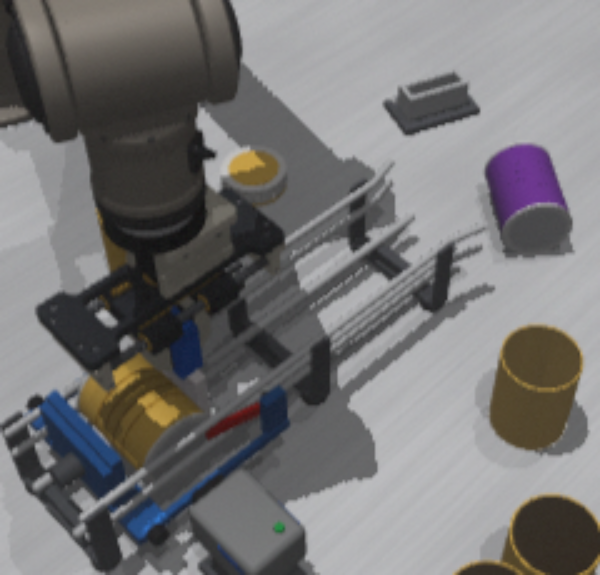

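Call:
step_arm:
  series:
    - [0,-0.001,-0.04,0,0]
    - [0,-0.001,-0.04,0,0]

```text
time: 18.3
tool_pos: [0.575, -0.1673, 0.139]
tool_rot: [3.142, 0.0, -0.022]
contact_force: [0.3, 2.0, -0.7]
opening: 0.0239
```

Call:
step_arm:
  series:
    - [0,-0.001,-0.04,0,0]
    - [0,-0.001,-0.04,0,0]

```text
time: 18.5
tool_pos: [0.5749, -0.1694, 0.139]
tool_rot: [3.142, 0.0, -0.022]
contact_force: [-0.3, 1.6, -0.9]
opening: 0.0237
```

```bash
python3 look.py 9
```

```text
[ 0.5749305  -0.16958235  0.13898753] [ 3.14136295e+00 -9.54529573e-06 -2.21130329e-02] 18.55 [-0.34391958  1.15669178 -0.37214258] [ 0.20103899  0.16272567 -0.00235529] 0.023807728135812223
can y [-0.21100959 -0.0242431 ] 988
```

Call:
step_arm:
  series:
    - [0,-0.001,-0.04,0,0]
    - [0,-0.001,-0.04,0,0]

```text
time: 18.75
tool_pos: [0.5749, -0.1709, 0.139]
tool_rot: [-3.141, 0.0, -0.022]
contact_force: [0.6, 5.5, 0.2]
opening: 0.0237
```

Call:
step_arm:
  series:
    - [0,-0.001,-0.04,0,0]
    - [0,-0.001,-0.04,0,0]

```text
time: 18.95
tool_pos: [0.5748, -0.1724, 0.139]
tool_rot: [-3.14, 0.0, -0.022]
contact_force: [-0.3, 7.0, 1.1]
opening: 0.0236
```

```bash
python3 look.py 10
```

```text
[ 0.57478792 -0.17248033  0.13900298] [-3.13989566e+00  2.96881085e-04 -2.20855744e-02] 19.0 [-0.07792936  6.20589619  1.15116086] [ 1.31803927  0.1268307  -0.05838558] 0.023612400270569822
can y [-0.21365795 -0.02485127] 983
```

View pics/scene10.png

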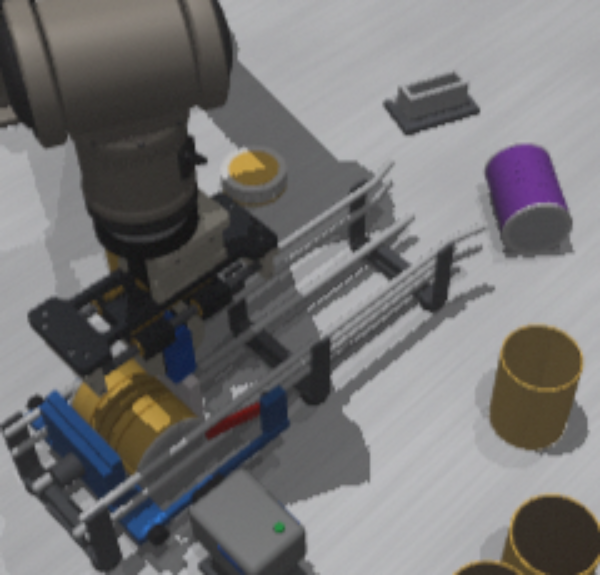

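Call:
step_arm:
  series:
    - [0,0,-0.03,0,0]
    - [0,0,0,0,0]

```text
time: 19.2
tool_pos: [0.5748, -0.1729, 0.139]
tool_rot: [-3.14, 0.0, -0.022]
contact_force: [0.0, 6.6, 1.2]
opening: 0.0237
```

Call:
step_arm:
  series:
    - [0,0,-0.03,0,0]
    - [0,0,0,0,0]

```text
time: 19.4
tool_pos: [0.5748, -0.1735, 0.139]
tool_rot: [-3.139, 0.0, -0.022]
contact_force: [0.4, 6.8, 2.9]
opening: 0.0243
```

```bash
python3 look.py 11
```

```text
[ 0.57478119 -0.17341283  0.13899639] [-3.13921416e+00  4.31585682e-04 -2.18928866e-02] 19.45 [0.68732021 7.46516215 1.50521294] [ 1.61056894  0.16457497 -0.02854847] 0.02367981777250352
can y [-0.21475285 -0.02150112] 980
```

View pics/scene11.png

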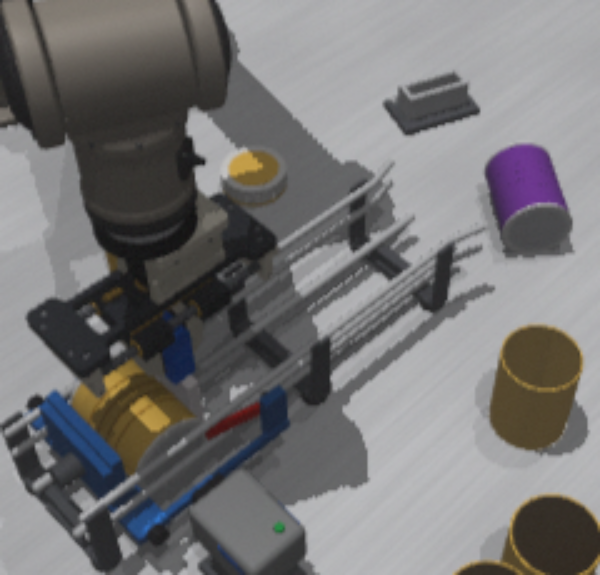

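Call:
step_arm:
  series:
    - [0,0,-0.03,0,0]
    - [0,0,0,0,0]

```text
time: 19.65
tool_pos: [0.5748, -0.1741, 0.139]
tool_rot: [-3.139, 0.0, -0.022]
contact_force: [0.1, 8.0, 1.3]
opening: 0.0236
```

Call:
step_arm:
  series:
    - [0,0,-0.03,0,0]
    - [0,0,0,0,0]

```text
time: 19.85
tool_pos: [0.5747, -0.1748, 0.139]
tool_rot: [-3.139, 0.001, -0.022]
contact_force: [0.2, 7.0, 1.9]
opening: 0.0238
```

```bash
python3 look.py 12
```

```text
[ 0.57469017 -0.17477079  0.13899968] [-3.13899912e+00  6.75910770e-04 -2.17775278e-02] 19.9 [-0.70810188  8.16647866  1.21674948] [1.67813881 0.22850664 0.0244058 ] 0.023506556535794535
can y [-0.2159333  -0.02524135] 984
```

View pics/scene12.png

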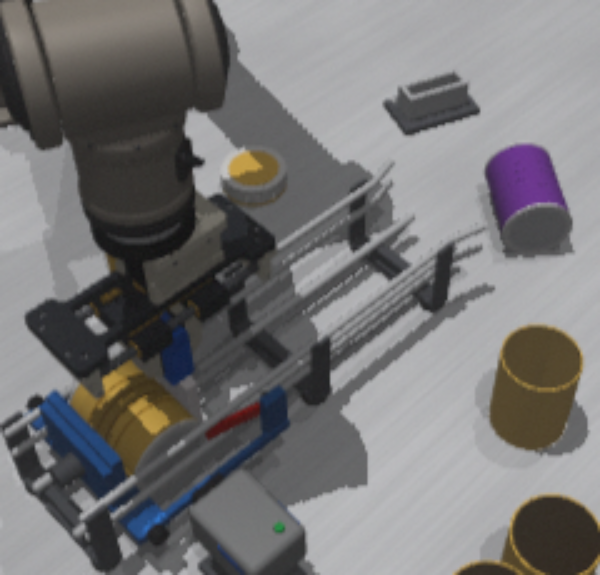

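Call:
step_arm:
  series:
    - [0,0,-0.03,0,0]
    - [0,0,0,0,0]

```text
time: 20.1
tool_pos: [0.5747, -0.1755, 0.139]
tool_rot: [-3.139, 0.001, -0.022]
contact_force: [0.0, 8.0, 1.3]
opening: 0.0236
```

```bash
cat >> look.py <<'E'
m=((H<8)|(H>172))&(S>120)&(w[...,0]>.45)&(w[...,0]<.7)&(abs(w[...,1]+.15)<.08)
k,l,st,c=cv2.connectedComponentsWithStats(m.astype(np.uint8))
for i in range(1,k):
    if st[i,4]>12:
        v,u=np.where(l==i); vx,vy,*_=cv2.fitLine(np.stack([u,v],1).astype(np.float32),cv2.DIST_L2,0,.01,.01).ravel()
        print("red",c[i].round(1),st[i],"slope",vy/vx)
E
python3 look.py 13
```

```text
[ 0.57470048 -0.17546158  0.13896851] [-3.13890090e+00  6.81460162e-04 -2.18456133e-02] 20.15 [0.47588047 7.98927199 1.66312558] [ 1.73185873  0.21953737 -0.02387757] 0.02368546202678074
can y [-0.21674316 -0.01690625] 980
red [277.2 264.2] [268 261  16   8  57] slope -0.38140354
```

```bash
python3 - <<'E'
import cv2,numpy as np
for f,c in (("scene0",0),("scene3",1),("scene6",1),("scene10",1),("scene12",1),("scene13",1)):
    im=cv2.imread(f"pics/{f}.png")
    if c: im=cv2.resize(im,(240,230),interpolation=cv2.INTER_AREA); off=np.array([180,100])
    else: off=np.array([0,0])
    h=cv2.cvtColor(im,cv2.COLOR_BGR2HSV);H,S,V=[h[...,i] for i in range(3)]
    m=((H<8)|(H>172))&(S>110)
    k,l,st,cc=cv2.connectedComponentsWithStats(m.astype(np.uint8))
    for i in range(1,k):
        if st[i,4]>12:
            v,u=np.where(l==i); vx,vy,*_=cv2.fitLine(np.stack([u,v],1).astype(np.float32),cv2.DIST_L2,0,.01,.01).ravel()
            print(f,(cc[i]+off).round(1),st[i][2:],round(vy/vx,3))
E
```

```text
scene0 [241.6 239.7] [12 16 58] -1.516
scene0 [277.7 264. ] [15  9 52] -0.443
scene3 [241.1 240. ] [10 15 50] -1.59
scene3 [278.  263.7] [13  8 47] -0.437
scene6 [273.7 267.4] [ 21  14 100] -0.552
scene10 [273.6 267.6] [ 21  14 100] -0.538
scene12 [273.5 267.6] [21 14 99] -0.542
scene13 [277.5 264.1] [14  7 54] -0.367
```

```bash
python3 - <<'E'
from cell import vision
import cv2
for n in("top","wrist"):
    d=vision.read_camera(n); im=d["pixels"]
    if n=="top": im=cv2.resize(im[110:260,300:500],None,fx=4,fy=4)
    cv2.imwrite(f"pics/{n}14.png",im)
E
```

```text
(no output)
```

View pics/top14.png

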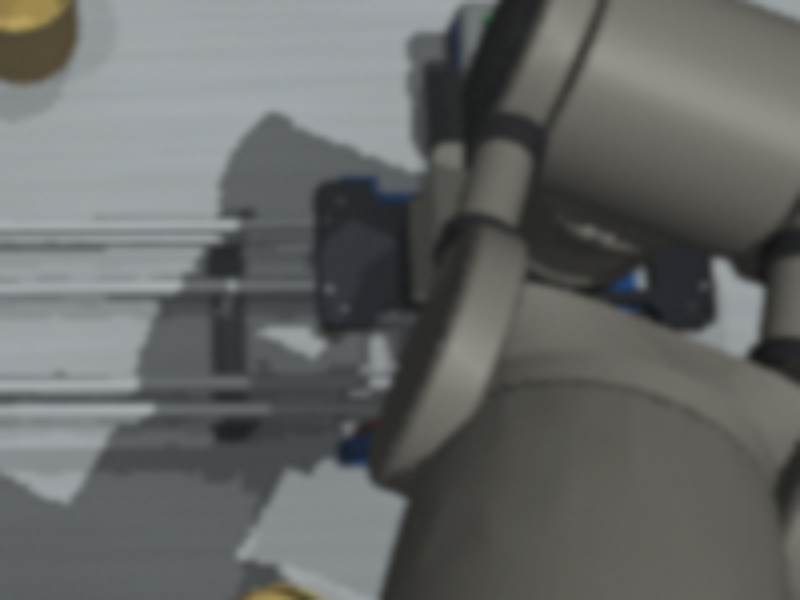

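View pics/wrist14.png

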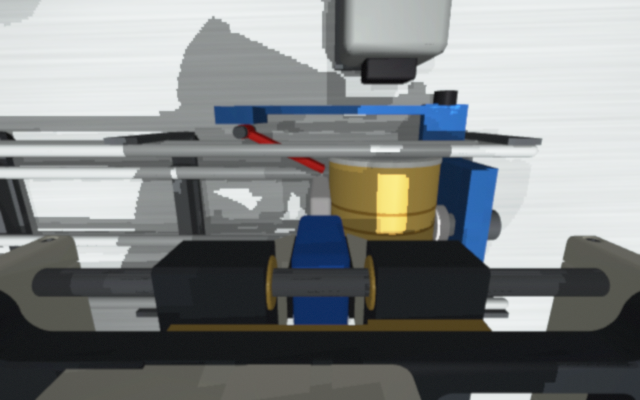

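View pics/scene13.png

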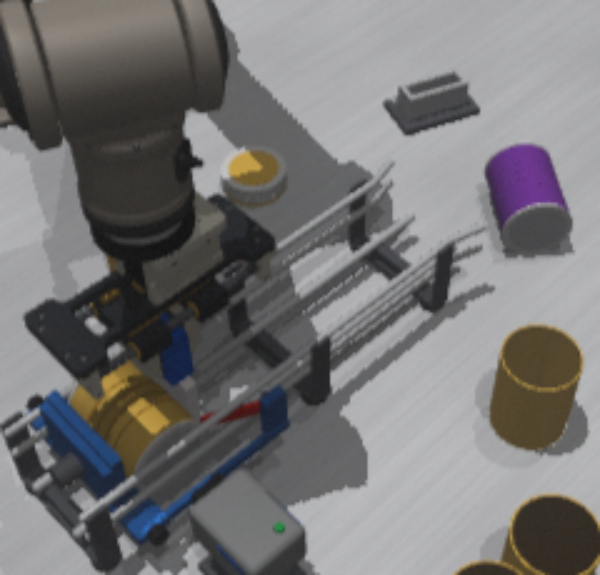

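Wrist view: the left finger (285,150) has shut, its tip now behind the can (385,195). The right one is hidden, so I go in another 1.5 mm for margin.

Call:
step_arm:
  series:
    - [0,0,-0.03,0,0]
    - [0,0,0,0,0]

```text
time: 20.45
tool_pos: [0.5747, -0.1761, 0.139]
tool_rot: [-3.139, 0.001, -0.022]
contact_force: [-0.1, 8.3, 1.1]
opening: 0.0239
```

Call:
step_arm:
  series:
    - [0,0,-0.03,0,0]
    - [0,0,0,0,0]
    - [0,0,0,0,0]

```text
time: 20.75
tool_pos: [0.5747, -0.1767, 0.139]
tool_rot: [-3.138, 0.001, -0.022]
contact_force: [-0.1, 8.2, 1.8]
opening: 0.0237
```

```bash
python3 look.py 15
```

```text
[ 0.57469829 -0.17669256  0.13897327] [-3.13844535e+00  7.09709406e-04 -2.18730316e-02] 20.8 [-0.35568915  8.90265341  1.70312078] [ 1.82808975  0.13671775 -0.01309761] 0.023734873438045218
can y [-0.21779792 -0.02171313] 972
red [277.3 264.2] [269 261  15   8  56] slope -0.37760988
```

Call:
step_arm:
  series:
    - [0,0.001,0.05,0,0]
    - [0,0.001,0.06,0,0]
    - [0,0.001,0.06,0,0]
    - [0,0.001,0.06,0,0]
    - [0,0.001,0.06,0,0]
    - [0,0.002,0.1,0,0]
    - [0,0.004,0.2,0,0]
    - [0,0.006,0.3,0,0]
    - [0,0.008,0.4,0,0]
    - [0,0.01,0.5,0,0]
    - [0,0.01,0.5,0,0]
    - [0,0.01,0.5,0,0]

```text
time: 22.0
tool_pos: [0.5762, -0.1074, 0.139]
tool_rot: [-3.142, 0.0, -0.021]
contact_force: [1.6, -0.6, -1.7]
opening: 0.0235
```

```bash
python3 look.py 16; python3 - <<'E'
from cell import vision
import cv2
d=vision.read_camera("wrist"); cv2.imwrite("pics/wrist16.png",d["pixels"])
E
```

```text
[ 0.57608779 -0.10555144  0.13898412] [-3.14045110e+00  4.35427450e-04 -2.04470419e-02] 22.05 [-0.17285935  1.46582392 -0.88364078] [ 0.03583981  0.17232577 -0.00026454] 0.02350251577932876
can y [-0.21397636 -0.02524962] 1110
red [240.5 241. ] [237 236   8  11  39] slope -1.7491231
red [277.2 264.1] [268 261  16   8  54] slope -0.4129345
```

View pics/scene16.png

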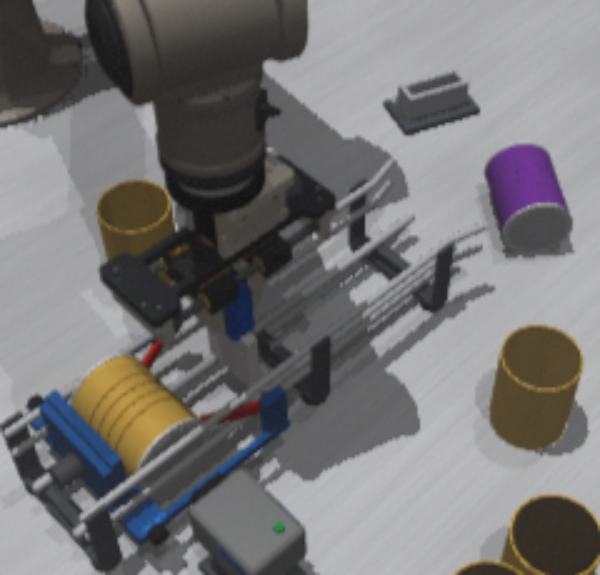

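View pics/wrist16.png

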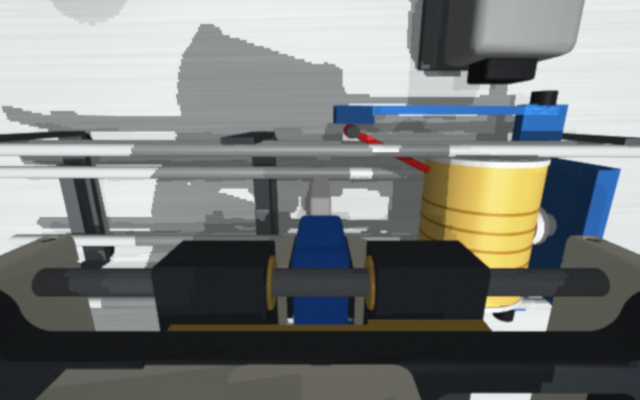

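Both red fingers, scene crop (150,352) and (232,411), lie shut. The can has settled back 4 mm onto them. Lifting and returning the pusher.

Call:
step_arm:
  series:
    - [0,0,0.1,0.4,0]
    - [0,0,0,0.8,0]
    - [0,0,0,0.9,0]
    - [0,0,0,0.9,0]
    - [0,0,0,0.8,0]
    - [0,0,0,0.4,0]
    - [0,0,0,0,0]

```text
time: 22.8
tool_pos: [0.5768, -0.1068, 0.2458]
tool_rot: [3.14, -0.003, -0.022]
contact_force: [-0.1, 0.1, -1.4]
opening: 0.0237
```

Call:
step_arm:
  series:
    - [0,-0.244,0.73,0,0.622]
    - [0,-0.244,0.73,0,0.622]
    - [0,-0.244,0.73,0,0.622]
    - [0,-0.244,0.73,0,0.622]
    - [0,-0.244,0.73,0,0.622]
    - [0,-0.244,0.73,0,0.622]
    - [0,-0.244,0.73,0,0.622]
    - [0,-0.244,0.73,0,0.622]
    - [0,-0.244,0.73,0,0.622]
    - [0,-0.244,0.73,0,0.622]
    - [0,-0.244,0.73,0,0.622]
    - [0,-0.244,0.73,0,0.622]

```text
time: 24.0
tool_pos: [0.5015, 0.1147, 0.2436]
tool_rot: [-3.141, 0.001, 0.581]
contact_force: [0.2, 0.2, -1.9]
opening: 0.0237
```

Call:
step_arm:
  series:
    - [0,-0.244,0.73,0,0.622]
    - [0,-0.244,0.73,0,0.622]
    - [0,-0.244,0.73,0,0.622]
    - [0,-0.244,0.73,0,0.622]
    - [0,-0.244,0.73,0,0.622]
    - [0,-0.244,0.73,0,0.622]
    - [0,-0.244,0.73,0,0.622]
    - [0,-0.244,0.73,0,0.622]
    - [0,-0.244,0.73,0,0.622]
    - [0,-0.244,0.73,0,0.622]
    - [0,-0.244,0.73,0,0.622]
    - [0,-0.244,0.73,0,0.622]

```text
time: 25.2
tool_pos: [0.4279, 0.3332, 0.2436]
tool_rot: [-3.141, 0.001, 1.178]
contact_force: [-0.0, -0.9, -0.3]
opening: 0.0238
```

Call:
step_arm:
  series:
    - [0,0,0,0,0]
    - [0,0,0,0,0]
    - [0,0,0,0,0]

```text
time: 25.5
tool_pos: [0.4294, 0.3313, 0.2438]
tool_rot: [3.142, 0.001, 1.172]
contact_force: [-0.1, -0.6, -1.2]
opening: 0.0236
```

```bash
python3 - <<'E'
from cell import sensors,vision
import cv2,numpy as np
from h import *
for n in("wrist","scene","top"):
    d=vision.read_camera(n); np.savez(f"{n}17.npz",**d); cv2.imwrite(f"pics/{n}17.png",d["pixels"])
    w=cloud(d);Z=w[...,2]
    q=w[(abs(w[...,0]-.43)<.06)&(abs(w[...,1]-.335)<.06)&(Z>.035)&(Z<.044)]
    if len(q)>10: print(n,len(q),cv2.minAreaRect((q[:,:2]*1000).astype(np.float32)))
o=sensors.observe();print(o['tool_pos'],o['tool_rot'],o['time'],o['opening'])
E
```

```text
wrist 673 ((428.7701416015625, 336.3558044433594), (77.78045654296875, 29.980167388916016), 69.1089859008789)
scene 136 ((429.35205078125, 335.5627746582031), (79.85395050048828, 34.761375427246094), 66.12521362304688)
top 178 ((428.25421142578125, 337.17974853515625), (78.34099578857422, 29.943567276000977), 69.1905288696289)
[0.42996124 0.33110635 0.24400535] [3.14145745e+00 1.32900581e-04 1.17127453e+00] 25.65 0.0237134866637049
```

View pics/wrist17.png

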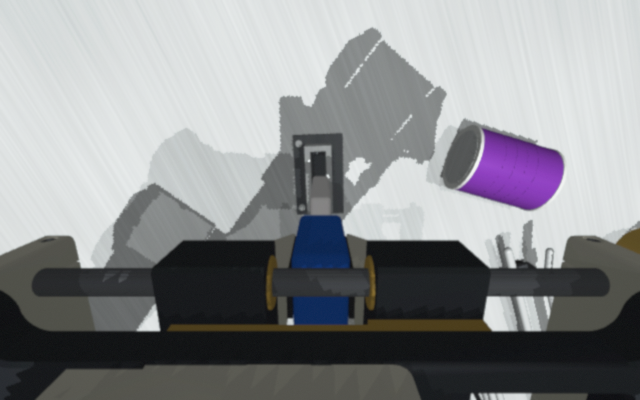

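View pics/scene17.png

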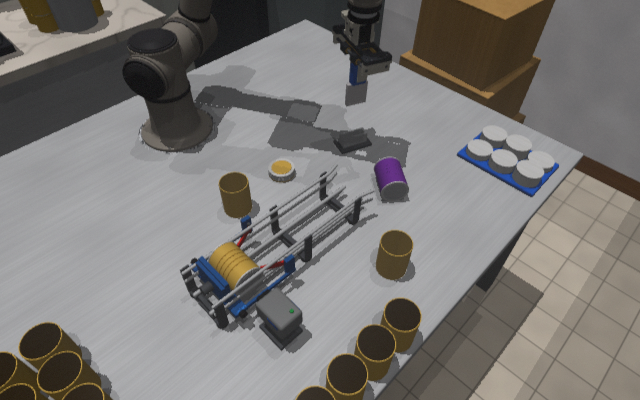

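Call:
step_arm:
  series:
    - [0,-0.02,0.23,0,0.15]
    - [0,0,0,-0.6,0]
    - [0,0,0,-0.8,0]
    - [0,0,0,-0.8,0]
    - [0,0,0,-0.8,0]
    - [0,0,0,-0.7,0]
    - [0,0,0,-0.4,0]
    - [0,0,0,0,0]
    - [0,0,0,0,0]

```text
time: 26.55
tool_pos: [0.4297, 0.3377, 0.142]
tool_rot: [3.141, -0.001, 1.184]
contact_force: [-0.1, -0.7, -1.0]
opening: 0.024
```

```bash
python3 - <<'E'
from cell import sensors,vision
import cv2,numpy as np
from h import *
a=[]
for n,c in(("wrist",(slice(100,330),slice(200,440))),("scene",(slice(60,180),slice(290,430)))):
    d=vision.read_camera(n); cv2.imwrite(f"pics/{n}18.png",cv2.resize(d["pixels"][c],None,fx=3 if n=="wrist" else 5,fy=3 if n=="wrist" else 5)[:600])
    w=cloud(d);Z=w[...,2]; h=hsv(d)
    g=(abs(w[...,0]-.43)<.06)&(abs(w[...,1]-.335)<.06)
    for lo in np.arange(.046,.08,.008):
        q=w[g&(Z>lo)&(Z<lo+.008)]
        if len(q)>10: print(n,round(lo,3),len(q),q.mean(0).round(4))
    q=w[g&(Z>.035)&(Z<.044)]
    if len(q)>10: print(n,len(q),cv2.minAreaRect((q[:,:2]*1000).astype(np.float32)))
o=sensors.observe();print(o['tool_pos'],o['tool_rot'],o['time'],o['opening'])
E
```

```text
wrist 0.046 12 [0.4411 0.3649 0.0525]
wrist 0.054 33 [0.4405 0.3655 0.0583]
wrist 0.062 34 [0.4406 0.3654 0.0663]
wrist 0.07 38 [0.4404 0.3654 0.0741]
wrist 0.078 46 [0.4406 0.3654 0.0824]
wrist 970 ((435.04425048828125, 353.1915588378906), (42.1998176574707, 29.885231018066406), 68.51383972167969)
scene 0.046 22 [0.4324 0.3305 0.0517]
scene 0.054 39 [0.4353 0.3368 0.0577]
scene 0.062 41 [0.4335 0.3326 0.0654]
scene 0.07 45 [0.4335 0.332  0.0737]
scene 0.078 46 [0.433  0.3322 0.0821]
scene 96 ((431.6584777832031, 334.6920471191406), (79.23013305664062, 35.08219528198242), 65.2513198852539)
[0.42987106 0.33778795 0.14252229] [ 3.14033299e+00 -1.53743879e-03  1.18432976e+00] 26.65 0.024045602282740816
```

View pics/wrist18.png

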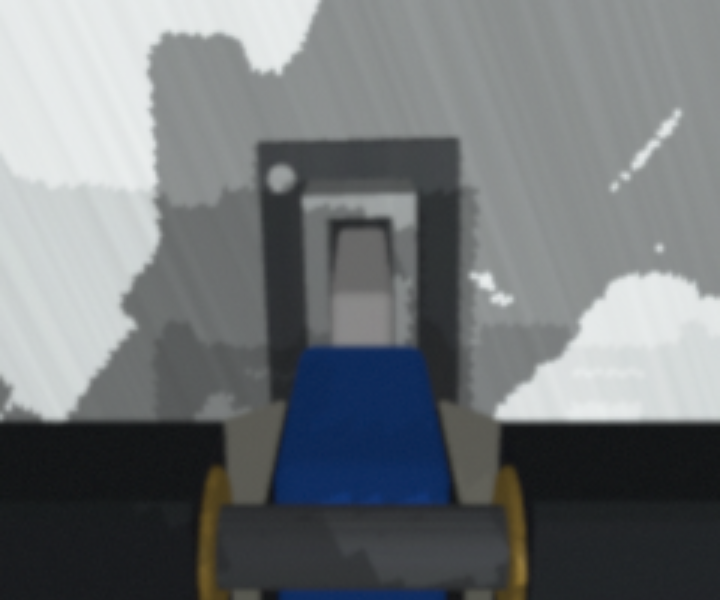

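View pics/scene18.png

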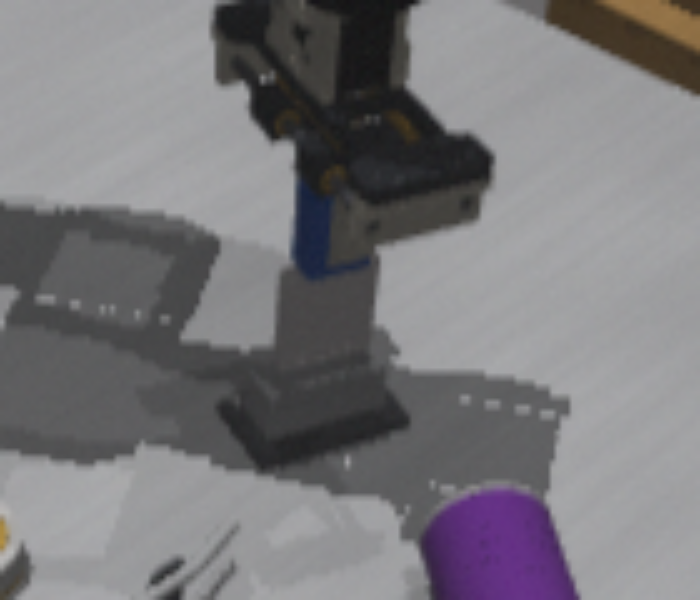

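Call:
step_arm:
  series:
    - [0,-0.01,-0.02,-0.2,0]
    - [0,0,0,-0.2,0]
    - [0,0,0,-0.2,0]
    - [0,0,0,-0.2,0]

```text
time: 27.05
tool_pos: [0.429, 0.3369, 0.121]
tool_rot: [-3.142, 0.0, 1.184]
contact_force: [-0.5, 0.3, -0.7]
opening: 0.023
```

Call:
step_arm:
  series:
    - [0,0,0,-0.2,0]
    - [0,0,0,-0.2,0]
    - [0,0,0,-0.15,0]
    - [0,0,0,-0.15,0]

```text
time: 27.45
tool_pos: [0.4291, 0.3369, 0.1036]
tool_rot: [3.142, 0.0, 1.184]
contact_force: [0.0, -0.2, -1.7]
opening: 0.0239
```

Call:
step_arm:
  series:
    - [0,0,0,-0.1,0]
    - [0,0,0,-0.05,0]
    - [0,0,0,0,0]

```text
time: 27.75
tool_pos: [0.4293, 0.3371, 0.1019]
tool_rot: [3.141, -0.001, 1.184]
contact_force: [-2.6, -3.2, 11.8]
opening: 0.024
```

Seated: floor contact 12 N at TCP z 0.102, the same height as at pick-up. Releasing and rising.

Call:
step_arm:
  series:
    - [0,0,0,0.02,0]
    - [0.35,0,0,0,0]
    - [0.5,0,0,0,0]
    - [0.7,0,0,0,0]
    - [0.9,0,0,0,0]
    - [1,0,0,0,0]
    - [1,0,0,0,0]
    - [1,0,0,0,0]
    - [1,0,0,0,0]
    - [1,0,0,0,0]

```text
time: 28.75
tool_pos: [0.429, 0.3369, 0.1007]
tool_rot: [3.141, 0.0, 1.184]
contact_force: [-0.5, 0.3, -0.3]
opening: 0.0897
```

Call:
step_arm:
  series:
    - [1,0,0,0.3,0]
    - [1,0,0,0.5,0]
    - [1,0,0,0.7,0]
    - [1,0,0,0.8,0]
    - [1,0,0,0.8,0]
    - [1,0,0,0.8,0]
    - [1,0,0,0.8,0]
    - [1,0,0,0.5,0]
    - [1,0,0,0.3,0]
    - [1,0,0,0,0]
    - [1,0,0,0,0]

```text
time: 29.85
tool_pos: [0.4288, 0.3368, 0.2381]
tool_rot: [-3.141, 0.0, 1.184]
contact_force: [-0.3, 0.1, -0.3]
opening: 0.0922
```

```bash
python3 look.py 19; python3 - <<'E'
from cell import sensors,vision
import cv2,numpy as np
from h import *
for n in("wrist","scene","top"):
    d=vision.read_camera(n); cv2.imwrite(f"pics/{n}20.png",d["pixels"])
    w=cloud(d);Z=w[...,2]; g=(abs(w[...,0]-.43)<.06)&(abs(w[...,1]-.335)<.06)
    for lo,hi in((.1225,.137),(.035,.044)):
        q=w[g&(Z>lo)&(Z<hi)]
        if len(q)>10: print(n,len(q),cv2.minAreaRect((q[:,:2]*1000).astype(np.float32)),np.median(q[:,2]))
E
```

```text
[0.42872435 0.33672285 0.23763844] [-3.14091772e+00  9.89082139e-04  1.18422569e+00] 29.9 [ 0.65863849  0.32563473 -1.75503607] [-0.0997493   0.17755838  0.04243024] 0.09191138712531301
can y [-0.21394203 -0.02165333] 1101
red [241.6 239.5] [237 232  11  15  51] slope -1.5071652
red [277.7 263.9] [270 260  14   8  46] slope -0.40585372
wrist 1286 ((429.0332946777344, 337.58648681640625), (39.672611236572266, 24.045257568359375), 68.43011474609375) 0.1295064817526331
wrist 388 ((436.64849853515625, 357.32073974609375), (33.23936080932617, 29.840133666992188), 68.53975677490234) 0.03971314635523904
scene 97 ((431.0052795410156, 335.73333740234375), (39.69305419921875, 24.808914184570312), 67.47219848632812) 0.12878501720177027
scene 126 ((429.3176574707031, 336.1375427246094), (80.65726470947266, 33.63637924194336), 68.69134521484375) 0.03902865397435917
top 218 ((428.4518737792969, 337.8697204589844), (39.760520935058594, 23.490137100219727), 67.78268432617188) 0.129301513375847
top 157 ((428.3806457519531, 337.0813903808594), (77.86469268798828, 29.432823181152344), 69.33548736572266) 0.039603709865898784
```

View pics/wrist20.png

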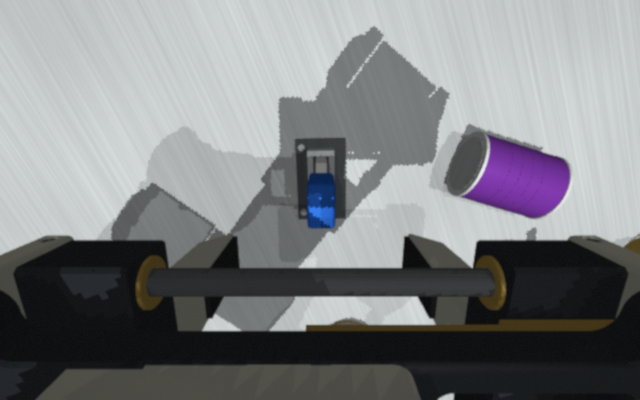

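View pics/top20.png

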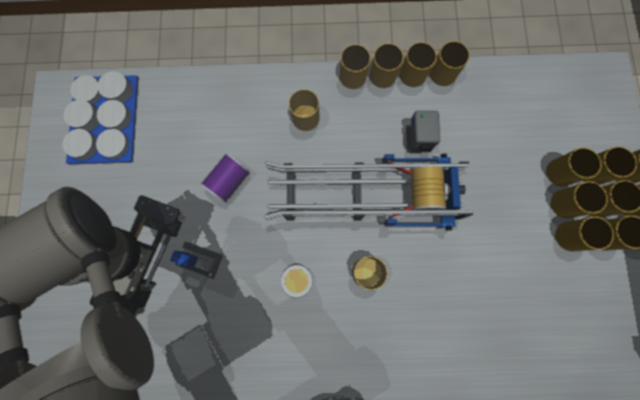

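View pics/scene20.png

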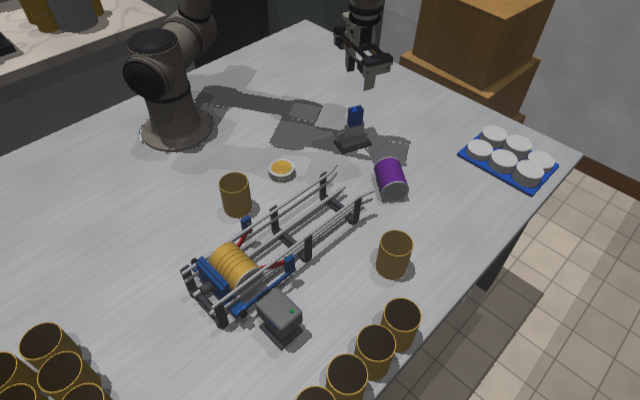

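The pictures show the can in the nest (top 430,187) with both fingers shut and the pusher standing in its holder (top 183,259). The loose cans and lids are at the same pixels as at the start.

```bash
python3 -c "
from cell import hand_in
print(hand_in())"
```

```text
the job is handed in; nothing more can be done
None
```

I took the pusher from its holder and rolled the can through the fingers onto the plunger until the fingers snapped shut. I then stood the pusher back in its holder and handed in at about 30 s of the 72 s allowed; `hand_in()` reports no verdict.

- **Can:** it sits at about x = 0.142 m in the track, after settling back some 4 mm. It stayed level on the rails at every look.
- **Fingers:** after I backed off, both fingers lay in the picture where they were when shut at the start. While the can was being pressed only the left finger was visible, so I pushed about 1.5 mm further before backing off. I judged "shut" from the image; no joint angle was read.
- **Push force:** the readings I took never exceeded about 9 N, against the 18 N dent limit. They were taken at the end of each move, not continuously.
- **Pusher:** it seated with about 12 N on the floor at the same height as at pick-up. Its handle top is at 0.1295 m (0.130 m expected), level and within 1 mm of its starting position. The scene camera read it about 2 mm further off, which is within its calibration.
- **Loose cans and lids:** in the last top view they are at the same pixels as at the start. The gripper is open and well above the pusher, touching nothing.

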